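# Thread the chain link plate onto the assembly jig

## Robot

A 6-joint arm with a two-finger parallel gripper is mounted at the origin on the work surface; the furniture and walls round the work are solid. World frame = base frame: x ahead of the robot, y to its left, z up, the work surface at z = 0. Lengths are in m, angles in rad, forces in N, time in s.
With the tool pointing down it reaches from about 0.35 to 0.975 m from the base axis. Payload 4.9 kg.
Tool frame: the origin (TCP) lies at the very end of the fingers, on their centre line; the grasp point (between the pads) lies 19 mm behind it; z points along the fingers, y is the line along which they close (so a half turn about z gives the same grasp; the last joint's range is limited). The gripper opens to 85 mm and grips with 20 to 120 N. Pads are 22 mm wide; open, the fingers measure 114 mm over their backs; the gripper's body (76 mm by 85 mm) begins 54 mm behind the grasp point. The pads swing forward as they close: fully open they stand 13 mm farther back than shut.
Start: joints at [-1.348, 0.053, 1.613, -0, 1.476, -0.119], TCP at [0.209, -0.589, 0.202] pointing down, gripper open.
Joint ranges: [-3.01, 3.01], [-1.01, 2.22], [0.06, 2.58], [-1.02, 4.17], [0.09, 2.62], [-3.14, 3.14]. Speed limits (rad/s): [2.57, 2.57, 3.14, 3.14, 3.14, 3.14].

## Interface

Orientations are given as a rotation vector (axis times angle).
In Python, from station import ctrl, imaging gives the robot as it stands.
- The arm moves only by the tool play_rows, never from a script. Its argument "series" is a list of rows, each a list of 3 entries, a list of its own where there are three numbers: the opening, from 0 (shut) to 1 (fully open), then the shift along the tool's x, y, z each as a share of 0.05 m, from -1 to 1, then the turn, a rotation vector about the tool's x, y, z each as a share of 8 degrees, from -1 to 1. In form: [[grip, [dx, dy, dz], [ax, ay, az]], ...]. A call has 1 to 8 rows; each row shifts and turns the commanded pose from where the row before left it, along the tool's axes as they then stand; what a row does not reach is not made up. A row lasts 1/8 s, in which the tool goes at most 62.5 mm and 10.7 degrees, less where a joint would pass 70% of its speed; a pose out of reach is approached as far as the arm can. A call with a number of a shift or a turn outside -1 to 1 is refused whole. A call with a gripper value outside its range is refused whole. The fingers move at their own pace and stop on an object; "force" is the grip in N (left out, the last holds). Time passes only in rows, so rows that do not move let the fingers close. It gives the time, the measured TCP pose, the force, the opening and the grip force at its end, in the units of the state.
- ctrl.get_obs(): the state, without advancing time (a new reading comes with each control period).
- imaging.get_image(name): name is "side" or "top" or "wrist"; returns a dict with "color" (400x640x3 uint8, blue, green, red), "fx", "fy", "cx", "cy" (pixels), "D" ([k1, k2, p1, p2, k3] as OpenCV has them; the pictures are not rectified), "extrinsics" (4x4, takes a point from world to camera coordinates); the wrist camera has in their place "hand_eye" (4x4, takes a point from camera to tool coordinates, whose origin is the TCP and whose axes are the flange's). Camera axes: x right, y down, z forward; pixel columns grow to the right and rows downward; lengths in m; the calibration is good to about 2 mm. A picture is of the moment at which its call begins: read the wrist's pose just before it. There is no depth.
- ctrl.finish_job(): hands the job in; it is judged then, once.
The state is a dict: "t": time; "q": joint angles; "dq": joint speeds; "effort": joint torques, N m; "tool_pos": TCP position; "tool_rot": TCP orientation; "contact_force": force on the tool from outside, world axes, zero at the start; "wrist_torque": the same for the moment, N m; "opening": finger opening in m; "grip_force": force on a finger pad.
Only numpy, scipy, OpenCV 4.12 (cv2) and the standard library are available. Lean on these libraries where they do the work, as an engineer would, in place of code of your own. Each camera call takes 0.05 s, during which the arm holds its last target. There are 200 camera calls.

## Task

Take the steel link plate whose two holes match the two upright pins of the chain assembly jig, and thread it flat over both pins until it lies fully down on the jig's bar, then let go. Leave the short plate and the plate with only one hole where they lie.

Things in the scene. Friction and masses are not known exactly. Their poses are not given: they have to be found in the camera images.
- link: the matching plate: flat dark steel, two round eyes joined by a straight waist; 164 mm long (x), 54 mm wide at the eyes, 10 mm thick, about 0.3 kg. Through holes of 34 mm diameter at x = +55 and -55 mm. Waist 36 mm wide (y), free for grasping over x = -28 to +28 mm. Lies flat on the bench. Origin: centre of the underside; x along the plate, z up. Fits either end round.
- link_short: a wrong plate, to be left alone: same make but short, 129 mm long, its two holes only 75 mm apart, too close for the pins. Origin: centre of the underside; x along the plate, z up.
- link_blind: a wrong plate, to be left alone: same outline as the matching one (164 x 54 x 10 mm) but with one hole only, at x = +55 mm; the other eye is solid. Origin: centre of the underside; x along the plate, z up.
- jig: grey assembly jig fixed to the bench: base 200 (x) x 90 (y) x 12 mm; along x a bar 32 mm wide with two round 44 mm seats, flat top 40 mm above the bench. Upright steel pins of 14 mm diameter with tapered tips at x = +55 and -55 mm, y = 0; tips 70 mm above the bench. The matching plate has 10 mm play round each pin. Origin: centre of the underside, at bench height; x along the row of pins.

How it is judged:
By the outcome, as a careful person would: the job done as asked, in the order asked, and still so for the second after the job is handed in, with the robot touching nothing.
It also fails if it takes over 35 s, if anything falls off the work surface, if the arm or the gripper's body presses on something with over 40 N, if the wrist force passes 120 N, or if a joint passes its speed limit or range.

## Working session

There is one attempt and no reset: what is moved stays moved. The work goes in short steps, Python scripts to look and compute and a tool call to move; the robot and the scene stay as the last step left them, time stands still between calls to the robot, and variables do not carry over. Pictures are saved under pics/ and viewed, at most 10 in all, crops included, and the job is handed in when it is done.

Besides the shell and the picture viewer there is one more tool, called after "Emit:" as name([rows], argument=value, ...), one row to a line, values as JSON. play_rows: Moves the arm, as the interface text tells. Shift numbers are shares of 0.05 m and turn numbers shares of 8 degrees, none past 1 either way. Its arguments: {"type":"object","properties":{"series":{"type":"array"},"force":{"type":"number"}},"required":["series"]}

```bash
mkdir -p pics; ls; python3 - <<'E'
from station import ctrl, imaging
import cv2,numpy as np
o=ctrl.get_obs();print(o)
for n in ("top","side"):
    d=imaging.get_image(n);cv2.imwrite(f"pics/{n}0.png",d["color"]);print(n,d["fx"],d["fy"],d["cx"],d["cy"],d["D"],np.round(d["extrinsics"],3).tolist())
E
```

```text
pics
{'t': 0.0, 'q': array([-1.34797261e+00,  5.33456538e-02,  1.61435744e+00, -9.87106062e-06,
        1.47597127e+00, -1.19021302e-01]), 'dq': array([-0.00010339, -0.00031985, -0.0002361 , -0.00044501, -0.00173988,
       -0.00232347]), 'effort': array([ 3.10932810e-03, -3.93679476e+01, -3.70170593e+01,  2.98567033e-05,
        6.94394927e-03,  8.05436144e-06]), 'tool_pos': array([ 0.20934476, -0.58815113,  0.20093213]), 'tool_rot': array([-3.09376586e+00, -5.34006116e-01,  1.84928526e-04]), 'contact_force': array([-0.63800982, -1.27438716,  0.23084967]), 'wrist_torque': array([ 0.0767137 , -0.01975245,  0.03542799]), 'grip_force': 0.0, 'opening': 0.08567700859935454}
top 432.6967177140167 432.6967177140167 317.939098096506 197.82865981365288 [0.02098047 0.         0.         0.         0.        ] [[0.023, -1.0, -0.01, -0.039], [-0.993, -0.021, -0.115, 0.514], [0.115, 0.012, -0.993, 0.884], [0.0, 0.0, 0.0, 1.0]]
side 369.31490905216765 369.31490905216765 324.8461380882615 196.0314038148828 [-0.02490938  0.          0.          0.          0.        ] [[0.988, -0.152, -0.015, -0.513], [-0.081, -0.436, -0.897, 0.049], [0.129, 0.887, -0.443, 0.829], [0.0, 0.0, 0.0, 1.0]]
```

View pics/top0.png

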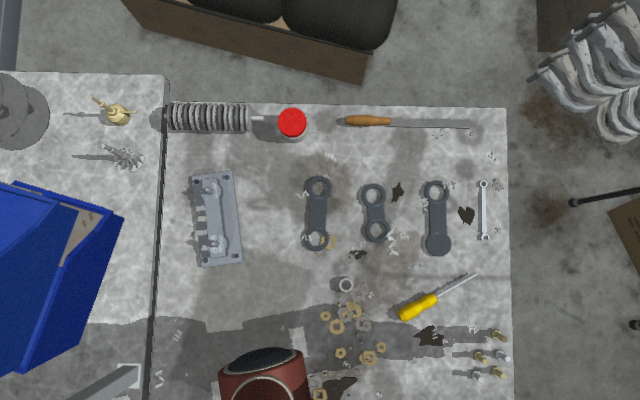

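View pics/side0.png

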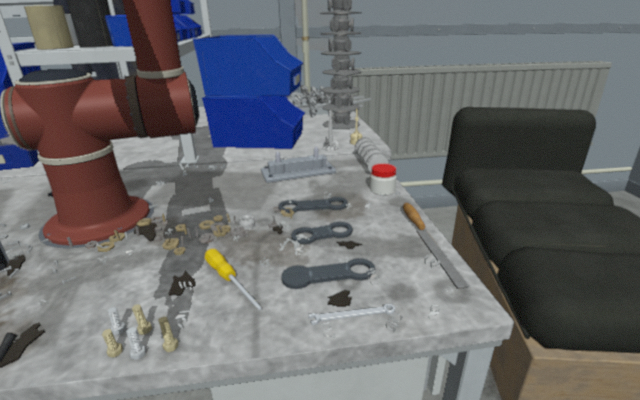

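The top view shows the matching link, with holes near (318,187) and (316,240). The short plate is at (375,212), the blind plate at (437,218) and the jig at about (216,219). Next I'll localise the link and get a zoomed crop of the jig.

```bash
cat > h.py <<'E'
import cv2,numpy as np
from scipy.spatial.transform import Rotation as R
def cam(d,pose=None):
    K=np.array([[d["fx"],0,d["cx"]],[0,d["fy"],d["cy"]],[0,0,1]])
    if "extrinsics" in d: T=np.linalg.inv(d["extrinsics"])
    else:
        W=np.eye(4);W[:3,:3]=R.from_rotvec(pose["tool_rot"]).as_matrix();W[:3,3]=pose["tool_pos"]
        T=W@d["hand_eye"]
    return K,np.array(d["D"]),T
def ray(d,uv,z,pose=None):
    K,D,T=cam(d,pose)
    p=cv2.undistortPoints(np.array(uv,float).reshape(-1,1,2),K,D)[:,0]
    v=np.c_[p,np.ones(len(p))]@T[:3,:3].T;o=T[:3,3]
    return o+v*((z-o[2])/v[:,2])[:,None]
def proj(d,P,pose=None):
    K,D,T=cam(d,pose);E=np.linalg.inv(T)
    return cv2.projectPoints(np.array(P,float).reshape(-1,1,3),cv2.Rodrigues(E[:3,:3])[0],E[:3,3],K,D)[0][:,0]
E
python3 - <<'E'
from station import ctrl, imaging
from h import *
d=imaging.get_image("top");c=d["color"]
cv2.imwrite("pics/jig0.png",cv2.resize(c[160:280,170:350],None,fx=4,fy=4,interpolation=cv2.INTER_CUBIC))
m=((c.max(2)<85)).astype(np.uint8);m[:, :295]=0;m[:,335:]=0;m[:168]=0;m[256:]=0
n,l,s,_=cv2.connectedComponentsWithStats(m);k=1+s[1:,4].argmax();print(s[k])
cs,h=cv2.findContours((l==k).astype(np.uint8),cv2.RETR_CCOMP,cv2.CHAIN_APPROX_NONE)
for q in cs:
    if len(q)>12:
        p=ray(d,q,0.010)[:,:2]
        r=cv2.minAreaRect((p*1000).astype(np.float32));print(len(q),r)
E
```

```text
[ 303  176   28   75 1091]
241 ((484.6072082519531, -25.53261375427246), (159.55587768554688, 56.466678619384766), 0.5069442987442017)
19 ((452.85296630859375, -31.336231231689453), (10.682063102722168, 17.117897033691406), 1.2807904481887817)
29 ((517.3976440429688, -25.260169982910156), (30.210552215576172, 10.130051612854004), 83.04779815673828)
41 ((539.1688842773438, -26.1556339263916), (27.670000076293945, 33.84906768798828), 46.474361419677734)
```

View pics/jig0.png

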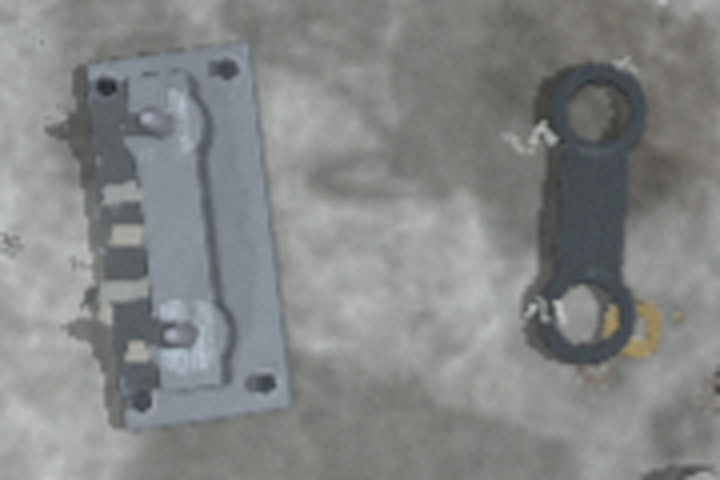

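The crop shows the pins near (150,122) and (175,335), and the link hole centres near (598,108) and (584,317).

```bash
python3 - <<'E'
from station import ctrl, imaging
from h import *
d=imaging.get_image("top")
f=lambda a:[(x/4+170-.375,y/4+160-.375) for x,y in a]
def axis(n,p): print(n,p[:2].round(4).tolist() if 0 else p.round(4)[:,:2].tolist(),"mid",p.mean(0)[:2].round(4),"yaw",np.degrees(np.arctan2(*(p[0]-p[1])[[1,0]])).round(2),np.linalg.norm(p[0]-p[1]).round(4))
axis("link",ray(d,f([(598,108),(584,317)]),.01))
axis("tips",ray(d,f([(147,121),(170,334)]),.068))
axis("seats",ray(d,f([(165,122),(188,335)]),.04))
b=ray(d,f([(247,44),(290,405),(88,66),(128,428)]),.012);axis("base",b);axis("r",b[:2])
o=ctrl.get_obs();M=R.from_rotvec(o["tool_rot"]).as_matrix();print(M.round(3))
t=np.array([.481,-.027,.15]);print(((t-o["tool_pos"])@M/.05).round(2))
E
```

```text
link [[0.5411, -0.0296], [0.4285, -0.0247]] mid [ 0.4848 -0.0272] yaw -2.51 0.1128
tips [[0.5213, 0.1983], [0.4143, 0.1811]] mid [0.4678 0.1897] yaw 9.12 0.1084
seats [[0.5246, 0.1965], [0.4141, 0.1789]] mid [0.4693 0.1877] yaw 9.05 0.1119
base [[0.5718, 0.1615], [0.3786, 0.1298], [0.5579, 0.2471], [0.3647, 0.2149]] mid [0.4683 0.1883] yaw 9.32 0.1958
r [[0.5718, 0.1615], [0.3786, 0.1298]] mid [0.4752 0.1457] yaw 9.32 0.1958
[[ 0.942  0.335 -0.   ]
 [ 0.335 -0.942  0.001]
 [ 0.    -0.001 -1.   ]]
[ 8.88 -8.76  1.04]
```

Emit:
play_rows([
  [1, [0.75, -0.73, 0], [0, 0, 0]],
  [1, [0.75, -0.73, 0], [0, 0, 0]],
  [1, [0.75, -0.73, 0], [0, 0, 0]],
  [1, [0.75, -0.73, 0], [0, 0, 0]],
  [1, [0.75, -0.73, 0], [0, 0, 0]],
  [1, [0.75, -0.73, 0], [0, 0, 0]],
  [1, [0.75, -0.73, 0], [0, 0, 0.9]],
  [1, [0, 0, 0], [0, 0, 0.9]],
])

```text
t: 1.2
tool_pos: [0.3723, -0.2573, 0.2021]
tool_rot: [-3.138, -0.144, -0.001]
contact_force: [-0.7, -0.7, -1.0]
opening: 0.0857
grip_force: 0.0
```

```bash
cat >> h.py <<'E'
def plan(x,y,z,yaw):
    from station import ctrl
    o=ctrl.get_obs();M=R.from_rotvec(o["tool_rot"]).as_matrix()
    dy=np.degrees(np.arctan2(M[1,0],M[0,0]))-yaw
    print("t",o["t"],"turn z shares",round(dy/8,2),"tilt",M[:,2].round(3),"pos",o["tool_pos"].round(4),"F",o["contact_force"].round(1),"op",round(o["opening"],4),round(o["grip_force"],1))
    d=np.array([x,y,z])-o["tool_pos"]
    print("shift now",(d@M/.05).round(2)," after turn",(d@M@R.from_euler("z",dy,degrees=True).as_matrix()/.05).round(2))
E
python3 -c "from h import *;plan(.4845,-.027,.15,-2.5)"
```

```text
t 1.2 turn z shares 0.97 tilt [ 0.001  0.    -1.   ] pos [ 0.3723 -0.2573  0.2021] F [-0.7 -0.7 -1. ] op 0.0857 0.0
shift now [ 2.66 -4.38  1.04]  after turn [ 2.04 -4.7   1.04]
```

Emit:
play_rows([
  [1, [0, 0, 0], [0, 0, 0.97]],
  [1, [0.4, -0.94, 0.2], [0, 0, 0]],
  [1, [0.4, -0.94, 0.2], [0, 0, 0]],
  [1, [0.4, -0.94, 0.2], [0, 0, 0]],
  [1, [0.4, -0.94, 0.2], [0, 0, 0]],
  [1, [0.4, -0.94, 0.2], [0, 0, 0]],
  [1, [0, 0, 0], [0, 0, 0]],
])

```text
t: 2.08
tool_pos: [0.4815, -0.027, 0.1509]
tool_rot: [-3.14, 0.063, 0.004]
contact_force: [-1.3, -0.3, -0.1]
opening: 0.0855
grip_force: 0.0
```

```bash
python3 - <<'E'
from station import ctrl, imaging
from h import *
plan(.4845,-.027,.15,-2.5)
o=ctrl.get_obs();d=imaging.get_image("wrist");c=d["color"].copy()
for p in proj(d,[[.5395,-.0294,.01],[.4295,-.0246,.01],[.4845,-.027,.01]],o): cv2.circle(c,tuple(int(v) for v in p),3,(0,0,255),-1); print(p)
cv2.imwrite("pics/w1.png",c);print(d["hand_eye"].round(3).tolist())
E
```

```text
t 2.075 turn z shares 0.03 tilt [-0.002  0.001 -1.   ] pos [ 0.4815 -0.027   0.1509] F [-1.3 -0.3 -0.1] op 0.0855 0.0
shift now [ 0.06 -0.    0.02]  after turn [ 0.06 -0.    0.02]
[318.42419826 130.93174722]
[318.11693947 225.30074098]
[318.26263678 180.61522845]
[[-0.001, -0.95, -0.313, 0.08], [1.0, -0.001, -0.001, -0.0], [0.001, -0.313, 0.95, -0.171], [0.0, 0.0, 0.0, 1.0]]
```

View pics/w1.png

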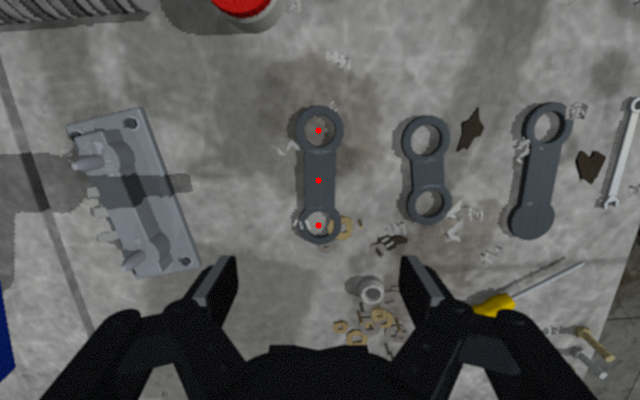

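The wrist image puts the link holes at (319,129) and (319,224), within 2 mm of my predictions. Time to descend and grip.

Emit:
play_rows([
  [1, [0.03, 0, 0.6], [0, 0, 0]],
  [1, [0.03, 0, 0.9], [0, 0, 0]],
  [1, [0, 0, 0.9], [0, 0, 0]],
  [1, [0, 0, 0.54], [0, 0, 0]],
  [0.3, [0, 0, 0], [0, 0, 0]],
  [0.3, [0, 0, 0], [0, 0, 0]],
  [0.3, [0, 0, 0], [0, 0, 0]],
  [0.3, [0, 0, 0], [0, 0, 0]],
], force=70)

```text
t: 3.12
tool_pos: [0.4857, -0.0303, 0.0066]
tool_rot: [3.14, -0.071, 0.004]
contact_force: [-0.3, -0.6, 0.2]
opening: 0.0254
grip_force: 0.0
```

Emit:
play_rows([
  [0.1, [0, 0, 0], [0, 0, 0]],
  [0.1, [0, 0, 0], [0, 0, 0]],
  [0.1, [0, 0, 0], [0, 0, 0]],
  [0.1, [0, 0, 0], [0, 0, 0]],
])

```text
t: 3.62
tool_pos: [0.4845, -0.0299, 0.0051]
tool_rot: [-3.141, 0.071, 0.0]
contact_force: [0.3, 0.1, -0.4]
opening: 0.0089
grip_force: 0.0
```

```bash
python3 - <<'E'
from station import ctrl, imaging
import cv2,numpy as np
a=imaging.get_image("wrist")["color"];b=imaging.get_image("side")["color"][130:300,220:440]
cv2.imwrite("pics/w2.png",np.vstack([cv2.resize(a,(480,300)),cv2.resize(b,(388,300)) if 0 else cv2.copyMakeBorder(cv2.resize(b,(388,300)),0,0,0,92,0)]))
print(ctrl.get_obs())
E
```

```text
{'t': 3.725, 'q': array([-2.15220293e-01, -6.79386603e-02,  2.08524316e+00, -1.36647357e-05,
        1.12443821e+00,  1.40050753e+00]), 'dq': array([ 0.0001789 , -0.00048129, -0.00032655,  0.00165166,  0.00020701,
        0.00061451]), 'effort': array([ 4.61893986e-03, -2.85408336e+01, -3.15151441e+01,  1.63061386e-04,
        1.01744397e-03, -2.58027779e-05]), 'tool_pos': array([ 0.48456408, -0.02998025,  0.0051325 ]), 'tool_rot': array([-3.14078345e+00,  7.05626508e-02,  2.35052909e-04]), 'contact_force': array([-0.19004861,  1.43012839,  0.67399287]), 'wrist_torque': array([ 0.01379731,  0.0384732 , -0.00309075]), 'grip_force': 0.0, 'opening': 0.008699014432149252}
```

View pics/w2.png

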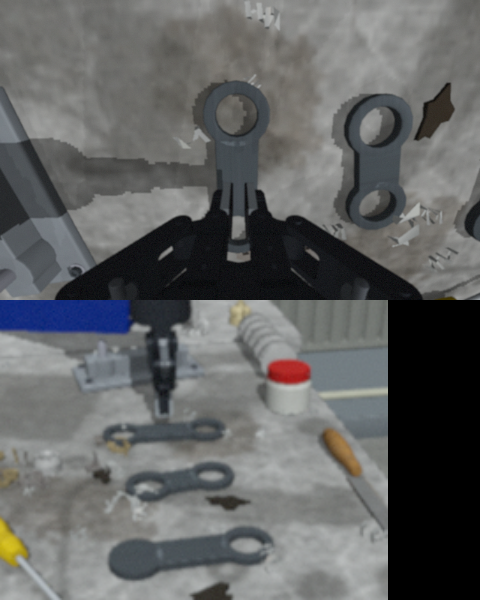

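The fingers closed just above the plate. It's centred between them at column 237 and hasn't moved. I'll open up, go lower gently while watching the force, and grip again.

Emit:
play_rows([
  [0.7, [0, 0, -0.3], [0, 0, 0]],
  [0.7, [0, 0, 0], [0, 0, 0]],
  [0.7, [0, 0, 0], [0, 0, 0]],
  [0.7, [0, 0, 0.2], [0, 0, 0]],
  [0.7, [0, 0, 0.15], [0, 0, 0]],
  [0.7, [0, 0, 0], [0, 0, 0]],
])

```text
t: 4.47
tool_pos: [0.4833, -0.0297, 0.0011]
tool_rot: [-3.14, 0.071, 0.005]
contact_force: [-0.3, 0.1, -0.9]
opening: 0.0599
grip_force: 0.0
```

```bash
python3 -c "from h import *;plan(.4845,-.027,-.005,-2.5)"
```

```text
t 4.475 turn z shares -0.01 tilt [-0.003  0.001 -1.   ] pos [ 0.4833 -0.0297  0.0011] F [-0.3  0.1 -0.9] op 0.0599 0.0
shift now [ 0.02 -0.06  0.12]  after turn [ 0.02 -0.06  0.12]
```

Emit:
play_rows([
  [0.55, [0, 0, 0.06], [0, 0, 0]],
  [0.55, [0, 0, 0.06], [0, 0, 0]],
  [0.55, [0, 0, 0], [0, 0, 0]],
])

```text
t: 4.85
tool_pos: [0.4845, -0.0299, -0.0035]
tool_rot: [-3.141, 0.071, 0.001]
contact_force: [0.1, 0.1, 0.2]
opening: 0.047
grip_force: 0.0
```

Emit:
play_rows([
  [0.2, [0, 0, 0], [0, 0, 0]],
  [0.2, [0, 0, 0], [0, 0, 0]],
  [0.2, [0, 0, 0], [0, 0, 0]],
], force=30)

```text
t: 5.22
tool_pos: [0.4847, -0.03, -0.0032]
tool_rot: [3.141, -0.071, 0.0]
contact_force: [0.6, 0.8, 0.1]
opening: 0.0172
grip_force: 0.0
```

```bash
python3 - <<'E'
from station import ctrl, imaging
from h import *
d=imaging.get_image("side");c=d["color"]
for z in (0,.005,.01,.02,.03): print(z,proj(d,[.4845,-.03,z]))
cv2.imwrite("pics/s3.png",cv2.resize(c[150:230,260:370],None,fx=7,fy=7,interpolation=cv2.INTER_CUBIC))
E
```

```text
0 [[312.40913834 206.00093832]]
0.005 [[312.34453662 204.10855119]]
0.01 [[312.27961851 202.20640194]]
0.02 [[312.14882485 198.37254412]]
0.03 [[312.01674066 194.49881324]]
```

View pics/s3.png

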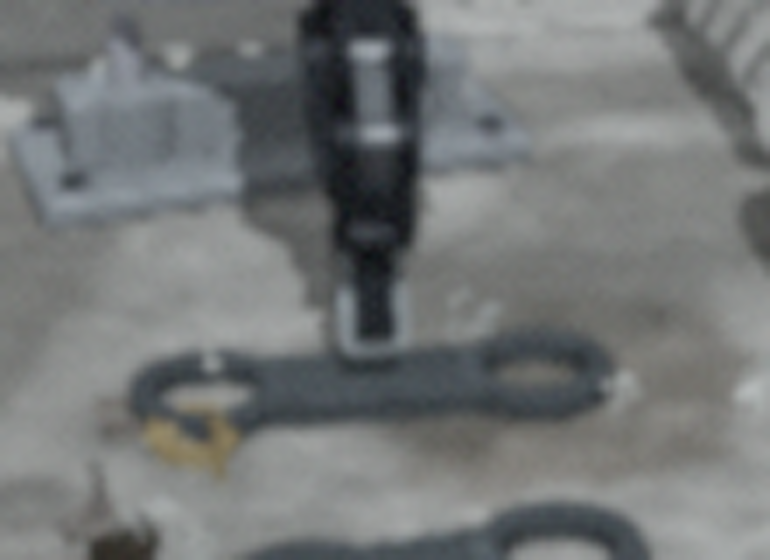

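The side view shows the fingertips at crop row 358 (image row 201), about 15 mm above the bench, just over the plate top. So the real tips sit well behind the nominal TCP. I'll open and keep descending in small steps, watching the force.

Emit:
play_rows([
  [0.6, [0, 0, -0.1], [0, 0, 0]],
  [0.6, [0, 0, 0], [0, 0, 0]],
  [0.6, [0, 0, 0], [0, 0, 0]],
  [0.6, [0, 0, 0.16], [0, 0, 0]],
  [0.6, [0, 0, 0.08], [0, 0, 0]],
  [0.6, [0, 0, 0], [0, 0, 0]],
])

```text
t: 6.02
tool_pos: [0.4839, -0.0299, -0.0112]
tool_rot: [-3.14, 0.071, 0.003]
contact_force: [-0.6, -0.3, -0.4]
opening: 0.0511
grip_force: 0.0
```

Emit:
play_rows([
  [0.5, [0, 0, 0.06], [0, 0, 0]],
  [0.5, [0, 0, 0], [0, 0, 0]],
])

```text
t: 6.28
tool_pos: [0.4845, -0.03, -0.0135]
tool_rot: [-3.141, 0.071, 0.001]
contact_force: [-0.5, -0.2, -0.0]
opening: 0.0429
grip_force: 0.0
```

Emit:
play_rows([
  [0.2, [0, 0, 0], [0, 0, 0]],
  [0.2, [0, 0, 0], [0, 0, 0]],
  [0.2, [0, 0, 0], [0, 0, 0]],
])

```text
t: 6.65
tool_pos: [0.4847, -0.03, -0.0132]
tool_rot: [3.141, -0.071, 0.0]
contact_force: [-0.4, 0.2, 0.6]
opening: 0.017
grip_force: 0.0
```

Emit:
play_rows([
  [0.2, [0, 0, 0.04], [0, 0, 0]],
  [0.2, [0, 0, 0], [0, 0, 0]],
])

```text
t: 6.9
tool_pos: [0.4844, -0.03, -0.0155]
tool_rot: [-3.141, 0.071, 0.001]
contact_force: [-0.3, 0.1, 0.6]
opening: 0.0168
grip_force: 0.0
```

Emit:
play_rows([
  [0.2, [0, 0, 0.04], [0, 0, 0]],
  [0.2, [0, 0, 0], [0, 0, 0]],
])

```text
t: 7.15
tool_pos: [0.4844, -0.0299, -0.0175]
tool_rot: [-3.141, 0.071, 0.001]
contact_force: [-0.9, 0.1, -0.2]
opening: 0.0173
grip_force: 0.0
```

Emit:
play_rows([
  [0.2, [0, 0, 0.04], [0, 0, 0]],
  [0.2, [0, 0, 0], [0, 0, 0]],
])

```text
t: 7.4
tool_pos: [0.4849, -0.0301, -0.0189]
tool_rot: [3.141, -0.071, 0.0]
contact_force: [-0.4, 0.8, 4.1]
opening: 0.0169
grip_force: 1.8
```

The fingers touch the plate top at a TCP z of -0.019. I'll lift a little, open, go about 9 mm below that height, and grip.

Emit:
play_rows([
  [0.6, [0, 0, -0.1], [0, 0, 0]],
  [0.6, [0, 0, 0], [0, 0, 0]],
  [0.6, [0, 0, 0], [0, 0, 0]],
  [0.6, [0, 0, 0.15], [0, 0, 0]],
  [0.6, [0, 0, 0.1], [0, 0, 0]],
  [0.6, [0, 0, 0], [0, 0, 0]],
])

```text
t: 8.15
tool_pos: [0.4838, -0.0298, -0.0278]
tool_rot: [-3.14, 0.071, 0.003]
contact_force: [-0.4, 0.2, 1.0]
opening: 0.0509
grip_force: 0.0
```

Emit:
play_rows([
  [0.5, [0, 0, 0.03], [0, 0, 0]],
  [0.2, [0, 0, 0], [0, 0, 0]],
  [0.2, [0, 0, 0], [0, 0, 0]],
  [0.2, [0, 0, 0], [0, 0, 0]],
])

```text
t: 8.65
tool_pos: [0.4848, -0.03, -0.0282]
tool_rot: [-3.141, 0.071, -0.001]
contact_force: [1.7, -0.3, -1.7]
opening: 0.0351
grip_force: 31.2
```

Emit:
play_rows([
  [0.2, [0, 0, 0], [0, 0, 0]],
  [0.2, [0, 0, -0.3], [0, 0, 0]],
  [0.2, [0, 0, -0.7], [0, 0, 0]],
  [0.2, [0, 0, -0.8], [0, 0, 0]],
  [0.2, [0, 0, -0.6], [0, 0, 0]],
  [0.2, [0, 0, 0], [0, 0, -0.7]],
  [0.2, [0, 0, 0], [0, 0, -0.75]],
], force=90)

```text
t: 9.52
tool_pos: [0.4842, -0.0299, 0.0924]
tool_rot: [3.131, 0.253, 0.0]
contact_force: [-0.3, 0.3, -3.8]
opening: 0.0331
grip_force: 90.4
```

```bash
python3 -c "from h import *;plan(.468,.186,.092,9.2)"
```

```text
t 9.525 turn z shares 0.0 tilt [ 0. -0. -1.] pos [ 0.4842 -0.0299  0.0924] F [-0.3  0.3 -3.8] op 0.0331 90.4
shift now [ 0.37 -4.32  0.01]  after turn [ 0.37 -4.32  0.01]
```

Emit:
play_rows([
  [0.2, [0.06, -0.4, 0], [0, 0, 0]],
  [0.2, [0.06, -0.9, 0], [0, 0, 0]],
  [0.2, [0.06, -0.9, 0], [0, 0, 0]],
  [0.2, [0.06, -0.9, 0], [0, 0, 0]],
  [0.2, [0.06, -0.8, 0], [0, 0, 0]],
  [0.2, [0.06, -0.42, 0], [0, 0, 0]],
  [0.2, [0, 0, 0], [0, 0, 0]],
])

```text
t: 10.4
tool_pos: [0.4677, 0.1871, 0.0916]
tool_rot: [3.131, 0.251, -0.001]
contact_force: [0.6, 0.2, -4.4]
opening: 0.033
grip_force: 90.6
```

```bash
python3 - <<'E'
from station import ctrl, imaging
from h import *
plan(.468,.186,.092,9.2)
o=ctrl.get_obs();d=imaging.get_image("wrist");print(o["tool_rot"])
cv2.imwrite("pics/w4.png",d["color"])
e=imaging.get_image("side");cv2.imwrite("pics/s4.png",cv2.resize(e["color"][120:210,225:375],None,fx=5,fy=5,interpolation=cv2.INTER_CUBIC))
E
```

```text
t 10.4 turn z shares -0.0 tilt [-0.001 -0.    -1.   ] pos [0.4677 0.1871 0.0916] F [ 0.6  0.2 -4.4] op 0.033 90.6
shift now [ 0.    0.02 -0.01]  after turn [ 0.    0.02 -0.01]
[ 3.13118513e+00  2.51342612e-01 -1.48634431e-03]
```

View pics/w4.png

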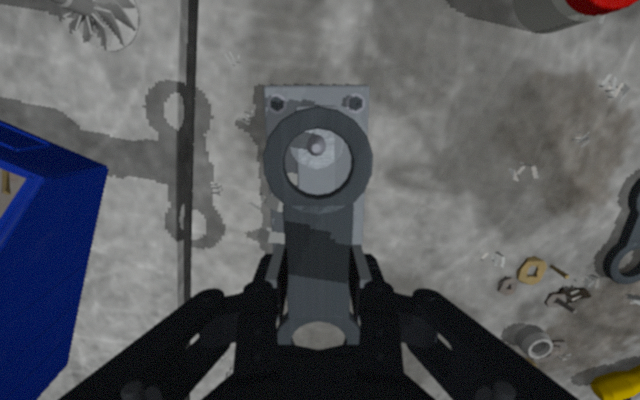

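View pics/s4.png

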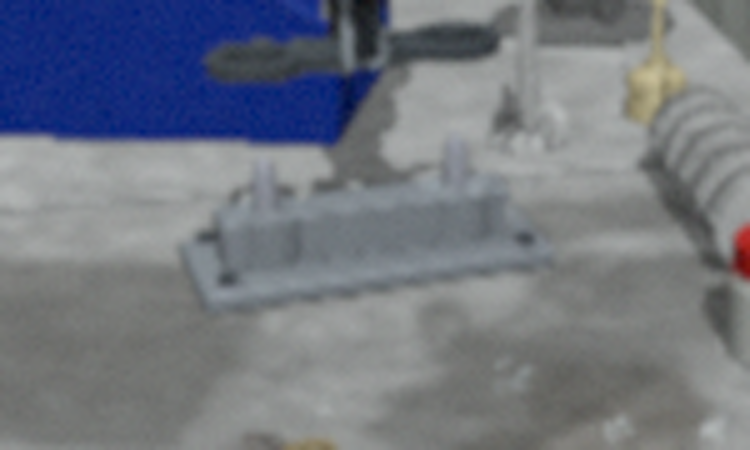

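The wrist view shows the front hole centred near (319,162) with the pin tip inside it at (316,147). The side view shows the plate level above both pins. I'll work out the offset at the pin.

```bash
python3 - <<'E'
from station import ctrl, imaging
from h import *
o=ctrl.get_obs();d=imaging.get_image("wrist");c=d["color"]
M=R.from_rotvec(o["tool_rot"]).as_matrix()
# hole contour fit: dark ring boundary
g=cv2.cvtColor(c,cv2.COLOR_BGR2GRAY);print(g[160,262:380:6],g[105:215:5,319])
m=(g<90).astype(np.uint8)
cs,h=cv2.findContours(m,cv2.RETR_CCOMP,cv2.CHAIN_APPROX_NONE)
for q,hh in zip(cs,h[0]):
    if hh[3]>=0 and len(q)>120:
        e=cv2.fitEllipse(q);print(e)
for z in (.115,.12,.125,.13):
    p=ray(d,[[319,162],[286,162],[352,162]],z,o);print(z,((p-o["tool_pos"])@M).round(4)[0],"dia",np.linalg.norm(p[1]-p[2]).round(4))
p=ray(d,[[316,147]],.07,o);print("pin",p.round(4),((p-o["tool_pos"])@M).round(4))
E
```

```text
[ 75  56  59  62  79  83 147 152 155 141 153 155 116 115 113  33  64  68
  72 132] [ 87  67  63  62  62 128 126  97 116 116 144 141 150 123 120 122 120 121
  48  64  64  62]
((320.32806396484375, 162.90603637695312), (60.0928840637207, 67.06025695800781), 34.162559509277344)
0.115 [ 0.0539  0.0002 -0.0235] dia 0.0348
0.12 [ 0.0547  0.0002 -0.0285] dia 0.0336
0.125 [ 0.0556  0.0002 -0.0335] dia 0.0324
0.13 [ 0.0565  0.0002 -0.0385] dia 0.0312
pin [[0.5232 0.1961 0.07  ]] [[ 0.0561 -0.0017  0.0215]]
```

The radial play is 10 mm and the pin offset is only about 2 mm, so I'll nudge and lower.

Emit:
play_rows([
  [0.2, [0.02, -0.03, 0.3], [0, 0, 0]],
  [0.2, [0, 0, 0.4], [0, 0, 0]],
  [0.2, [0, 0, 0.4], [0, 0, 0]],
  [0.2, [0, 0, 0.3], [0, 0, 0]],
  [0.2, [0, 0, 0.08], [0, 0, 0]],
  [0.2, [0, 0, 0], [0, 0, 0]],
])

```text
t: 11.3
tool_pos: [0.4693, 0.1877, 0.0176]
tool_rot: [3.132, 0.247, -0.0]
contact_force: [-0.6, 0.1, -3.6]
opening: 0.0332
grip_force: 90.6
```

Emit:
play_rows([
  [0.2, [0, 0, 0.04], [0, 0, 0]],
  [0.2, [0, 0, 0.03], [0, 0, 0]],
  [0.2, [0, 0, 0], [0, 0, 0]],
])

```text
t: 11.68
tool_pos: [0.4694, 0.1879, 0.0145]
tool_rot: [-3.132, -0.247, -0.001]
contact_force: [-0.4, -0.2, -3.4]
opening: 0.0331
grip_force: 90.6
```

Emit:
play_rows([
  [0.2, [0, 0, 0.03], [0, 0, 0]],
  [0.2, [0, 0, 0.03], [0, 0, 0]],
  [0.2, [0, 0, 0], [0, 0, 0]],
])

```text
t: 12.05
tool_pos: [0.4695, 0.1879, 0.0122]
tool_rot: [3.132, 0.247, -0.0]
contact_force: [-4.2, -1.0, 5.7]
opening: 0.0331
grip_force: 91.6
```

Emit:
play_rows([
  [0.2, [0, 0, 0.03], [0, 0, 0]],
  [0.2, [0, 0, 0], [0, 0, 0]],
])

```text
t: 12.3
tool_pos: [0.4697, 0.188, 0.0121]
tool_rot: [3.132, 0.248, -0.001]
contact_force: [-9.1, -2.9, 15.0]
opening: 0.0329
grip_force: 92.7
```

It's seated at the predicted height of 0.012. Next: release and retreat.

Emit:
play_rows([
  [0.2, [0, 0, -0.03], [0, 0, 0]],
  [0.75, [0, 0, 0], [0, 0, 0]],
  [0.75, [0, 0, 0], [0, 0, 0]],
  [0.75, [0, 0, 0], [0, 0, 0]],
  [0.75, [0, 0, -0.3], [0, 0, 0]],
  [0.75, [0, 0, -0.8], [0, 0, 0]],
  [0.75, [0, 0, -0.9], [0, 0, 0]],
  [0.75, [0, 0, -0.9], [0, 0, 0]],
])

```text
t: 13.3
tool_pos: [0.4694, 0.1878, 0.1587]
tool_rot: [-3.132, -0.247, -0.002]
contact_force: [0.6, 0.9, -0.0]
opening: 0.064
grip_force: 0.0
```

```bash
python3 - <<'E'
from station import ctrl, imaging
from h import *
plan(.468,.188,.15,9.2)
d=imaging.get_image("wrist")["color"];e=imaging.get_image("side")["color"]
a=cv2.resize(d,(480,300));b=cv2.resize(e[135:195,230:350],(480,240),interpolation=cv2.INTER_CUBIC)
cv2.imwrite("pics/f.png",np.vstack([a,b]))
E
```

```text
t 13.3 turn z shares -0.02 tilt [ 0.001  0.    -1.   ] pos [0.4694 0.1878 0.1587] F [ 0.6  0.9 -0. ] op 0.064 0.0
shift now [-0.03 -0.01  0.17]  after turn [-0.03 -0.01  0.17]
```

View pics/f.png

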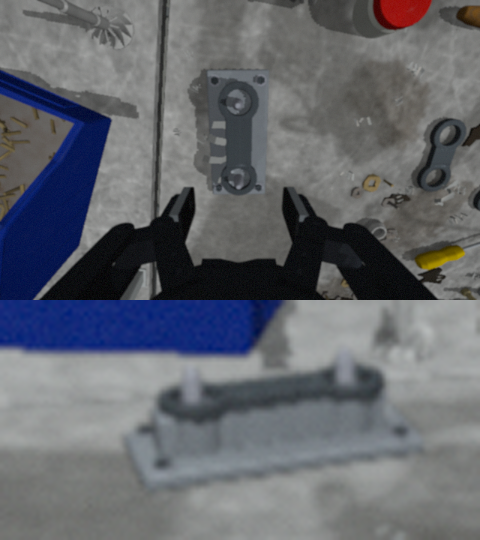

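The final view shows the plate flat on the bar with both pins through its holes, at (238,100) and (238,178) in the wrist view. The gripper is clear of it.

```bash
python3 -c "
from station import ctrl
print(ctrl.finish_job())"
```

```text
the job is handed in; nothing more can be done
None
```

The matching link plate lies flat on the jig's bar with both pins through its holes, the gripper has let go and is clear, and the two wrong plates were never touched; the job was handed in at about 13 s.

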